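File the sample pot and snap its lid on

ROBOT

A 6-joint arm with a two-finger parallel gripper is mounted at the origin on a cart in front of the work surface, level with it; the furniture and walls round the work are solid. World frame = base frame: x ahead of the robot, y to its left, z up, the work surface at z = 0. Lengths are in m, angles in rad, forces in N, time in s.
With the tool pointing down it reaches from about 0.375 to 0.9 m from the base axis. Payload 3.1 kg.
Tool frame: the origin (TCP) lies at the very end of the fingers, on their centre line; the grasp point (between the pads) lies 19 mm behind it; z points along the fingers, y is the direction in which the jaws open and shut (so a half turn about z gives the same grasp; the last joint's range is limited). The gripper opens to 85 mm and grips with 20 to 120 N. Pads are 22 mm wide; open, the fingers measure 114 mm over their backs; the gripper's body (76 mm by 85 mm) begins 54 mm behind the grasp point. The pads swing forward as they close: fully open they stand 13 mm farther back than shut.
Start: joints at [1.095, 0.527, 1.433, -0, 1.181, -0.178], TCP at [0.183, 0.598, 0.231] pointing down, gripper open.
Joint ranges: [-3.08, 3.08], [-0.75, 2.2], [0.22, 2.44], [-1.43, 4.57], [0, 2.65], [-2.85, 2.85]. Speed limits (rad/s): [2.79, 2.79, 3.14, 3.14, 3.14, 3.14].

INTERFACE

Orientations are given as a unit quaternion [x, y, z, w].
In Python, from station import manip gives the robot as it stands.
- The arm moves only by the tool send_rows, never from a script. Its argument "motion" is a list of rows, each an object with "gripper": the finger opening in mm, from 0 to 85.4; "travel": the shift along the tool's x, y, z in mm, a list of three; "rotation": the turn, a rotation vector about the tool's x, y, z in degrees, a list of three. In form: [{"gripper": gripper, "travel": [x, y, z], "rotation": [ax, ay, az]}, ...]. A call has 1 to 12 rows; each row shifts and turns the commanded pose from where the row before left it, along the tool's axes as they then stand; what a row does not reach is not made up. A row lasts 1/12 s, in which the tool goes at most 41.7 mm and 7.16 degrees, less where a joint would pass 70% of its speed; a pose out of reach is approached as far as the arm can. A call is refused whole if a number of a shift passes 41.7 or a number of a turn 7.16, either way. A call with a gripper value outside its range is refused whole. The fingers move at their own pace and stop on an object; "newtons" is the grip in N (left out, the last holds). Time passes only in rows, so rows that do not move let the fingers close. It gives the time, the measured TCP pose, the force and the opening at its end, in the units of the state.
- manip.sense(): the state, without advancing time (a new reading comes with each control period).
- manip.snapshot(name): name is "scene" or "top"; returns the picture (400x640x3 uint8, red, green, blue); there is no depth.
- manip.calibration(name): a dict with "fx", "fy", "cx", "cy" (pixels), "k1" (the pictures are not rectified: a ray, as slopes to the right and down, at radius r is drawn at 1 + k1 r^2 times it, then the intrinsics apply), "cam_to_world" (4x4, takes a point from camera to world coordinates). Camera axes: x right, y down, z forward; pixel columns grow to the right and rows downward; lengths in m; the calibration is good to about 2 mm. A picture is of the moment at which its call begins. calibration takes no time and is no camera call.
- manip.sign_off(): hands the job in, once; it reports no verdict.
The state is a dict: "t": time; "q": joint angles; "qd": joint speeds; "tau": joint torques, N m; "tcp_pos": TCP position; "tool_rot": TCP orientation; "force": force on the tool from outside, world axes, zero at the start; "ft_torque": the same for the moment, N m; "finger_gap": opening from 0.0 (shut) to 1.0 (fully open).
Only numpy, scipy, OpenCV 4.12 (cv2) and the standard library are available. Lean on these libraries where they do the work, as an engineer would, in place of code of your own. Each camera call takes 0.05 s, during which the arm holds its last target. There are 200 camera calls.

TASK

Return the open sample pot to its own well in the storage rack (the one of the three that it just fits), upright and fully home on the bottom, and let go of it, leaving the pen and the eraser at the front of the desk where they lie. Then take the pot's push lid by its knob, set it on the neck and press straight down until it snaps over and sits flush on the pot's shoulder. Keep pressing after the click, and finish still holding the lid down with a steady push of about 10 N, without letting go.

Things in the scene. Friction and masses are not known exactly. Their poses are not given: they have to be found in the camera images.
- pot_mid (a point): Centre of the open sample pot, on its axis, 40 mm above its underside (it is 78 mm high); z is its axis, up towards the neck. White plastic, loose, about 0.1 kg, standing upright on the desk. Round body 48 mm in diameter and 60 mm high with a flat shoulder on top, and on that a narrower neck. Grip it across the body.
- lid_mid (a point): Centre of the pot's grey push lid, on its axis, 25 mm above its underside; z is its axis, up towards the knob. Loose, about 50 g, right way up on the desk. Round cap 48 mm in diameter, 22 mm high, open below, hollow to 19 mm, inner rib at its lower edge (opening 35.6 mm, 3 mm high); on its flat top a round knob 22 mm in diameter and 28 mm high (50 mm in all).
- holder_mid_mouth (a point): Centre of the mouth of the pot's own well, level with its holder block's top face, 39 mm above the desk; z up. Well 51 mm in diameter, 2 mm chamfer, 24 mm deep, flat bottom: the pot's centre ends 16 mm above this point.
- holder_small_mouth (a point): The same point of the holder block with the small well, 37 mm in diameter, too narrow for this pot. It stays empty.
- holder_large_mouth (a point): The same point of the holder block with the large well, 69 mm in diameter, too wide for this pot. It stays empty.
- pot: The same pot; origin at the centre of its underside. Its neck is 33 mm in diameter and 18 mm high, the upper 7 mm tapering to 25 mm. Four sprung snap noses stand out of the neck: 39 mm across opposite noses, their middle 7 mm above the shoulder.
- lid: The same lid; origin at the centre of its underside. Set on the pot it rests on the noses 11 to 12 mm above the shoulder; the resistance there rises to about 8 to 15 N, drops as the rib passes the noses, and the lid's edge then meets the shoulder, a hard stop (lid centre 45 mm above pot centre).
- holder_mid: That holder block, white, 88 x 88 x 34 mm, fixed; origin at the centre of its underside, 5 mm above the desk. It is one of three alike but for the well, side by side 93 mm apart in a grey tray 104 x 290 mm; their order changes.
- pen: Bystander: a pen 149 mm long lying at the front of the desk, loose. To be left alone.
- rubber_block: Bystander: an eraser 42 x 20 x 11 mm lying at the front of the desk, loose. To be left alone.
Not all that is in view belongs to the job. Of the things that look like the lid, take the one that is farthest from the robot's base at the start.

How it is judged:
By the outcome, as a careful person would: the job done as asked, in the order asked, and still so for the second after the job is handed in, while the arm keeps its last pose, push and grip.
It also fails if it takes over 64 s, if anything falls off the work surface, if the arm or the gripper's body presses on something with over 40 N, if the wrist force passes 120 N, or if a joint passes its speed limit or range.

## Working session

There is one attempt and no reset: what is moved stays moved. The work goes in short steps, Python scripts to look and compute and a tool call to move; the robot and the scene stay as the last step left them, time stands still between calls to the robot, and variables do not carry over. Pictures are saved under pics/ and viewed, about 8 in all and at most 12, crops included, and the job is handed in when it is done.

Besides the shell and the picture viewer there is one more tool, called after "Request:" as name(argument=value, ...) on one line, values as JSON. send_rows: Moves the arm, as the interface text tells. Its arguments: {"type":"object","properties":{"motion":{"type":"array","items":{"type":"object","properties":{"gripper":{"type":"number"},"travel":{"type":"array","items":{"type":"number"}},"rotation":{"type":"array","items":{"type":"number"}}}}},"newtons":{"type":"number"}},"required":["motion"]}

```bash
ls; mkdir -p pics
python3 - <<'E'
from station import manip
import cv2,json
s=manip.sense();print(s)
for n in("scene","top"):
    c=manip.calibration(n);print(n,c)
    cv2.imwrite(f"pics/{n}0.png",manip.snapshot(n)[:,:,::-1])
E
```

```text
pics
{'t': 0.0, 'q': array([ 1.09550147e+00,  5.28471133e-01,  1.43391257e+00,  4.41607074e-06,
        1.18139066e+00, -1.78489649e-01]), 'qd': array([-2.00962015e-03, -1.78930329e-03,  7.74484613e-05, -1.25567198e-03,
       -1.15284645e-03, -1.56057747e-03]), 'tau': array([-2.49119245e-05, -4.42350483e+01, -1.78017712e+01, -1.77716538e-04,
        8.42206908e-03, -2.48559326e-05]), 'tcp_pos': array([0.18242175, 0.59703356, 0.2303273 ]), 'tool_rot': array([ 1.47859227e-01,  9.89007816e-01, -1.03243177e-03, -3.52208370e-04]), 'force': array([-0.04570619,  0.55928774, -0.27865347]), 'ft_torque': array([ 0.01254814, -0.03312021, -0.0409687 ]), 'finger_gap': 0.9984217047499025}
scene {'fx': 452.36985705285144, 'fy': 452.36985705285144, 'cx': 316.4899850530488, 'cy': 202.3865803558657, 'k1': -0.012376819033215832, 'cam_to_world': array([[ 0.85583308, -0.38267535,  0.34800765,  0.10974608],
       [-0.51699729, -0.65396992,  0.55230169, -0.59052002],
       [ 0.01623429, -0.65259706, -0.7575312 ,  0.85939408],
       [ 0.        ,  0.        ,  0.        ,  1.        ]])}
top {'fx': 374.3762370246315, 'fy': 374.3762370246315, 'cx': 319.72607075320485, 'cy': 199.0920683330712, 'k1': -0.07597973760224798, 'cam_to_world': array([[-8.95279637e-02, -9.72024857e-01,  2.17146081e-01,
         2.84716502e-01],
       [-9.95984079e-01,  8.75225572e-02, -1.88551652e-02,
        -4.26130001e-04],
       [-6.77491055e-04, -2.17962104e-01, -9.75956998e-01,
         1.03291259e+00],
       [ 0.00000000e+00,  0.00000000e+00,  0.00000000e+00,
         1.00000000e+00]])}
```

View pics/scene0.png

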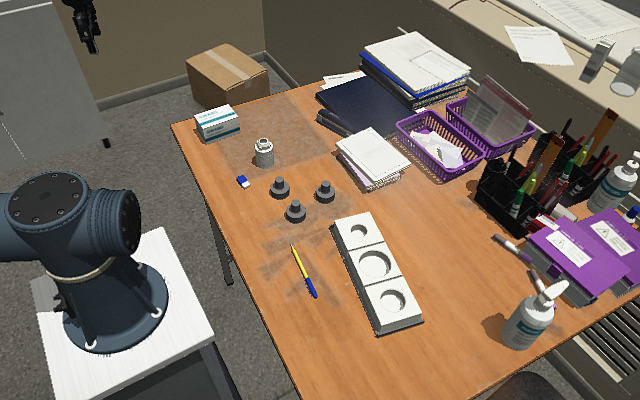

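View pics/top0.png

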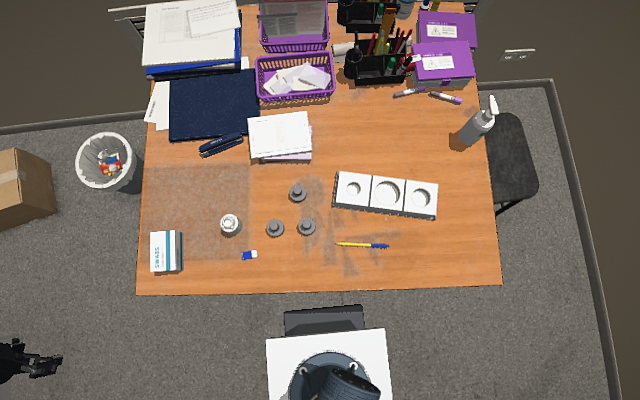

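The pictures show, in order scene/top:
- **Pot:** (264,153)/(230,225).
- **Lid look-alikes:** A (280,188)/(275,228), B (295,211)/(307,226) and C (325,191)/(297,192).
- **Wells:** small (358,230)/(353,188), large (374,264)/(388,190) and mid (393,300)/(421,197).

C looks farthest from the base. I'll check this in close crops and measure.

```bash
cat > h.py <<'E'
import numpy as np,cv2
from station import manip
C={n:manip.calibration(n) for n in("scene","top")}
def proj(n,P):
    c=C[n];T=np.linalg.inv(c["cam_to_world"]);P=np.atleast_2d(P)
    p=P@T[:3,:3].T+T[:3,3];s=p[:,:2]/p[:,2:];s=s*(1+c["k1"]*(s**2).sum(1,keepdims=True))
    return s*[c["fx"],c["fy"]]+[c["cx"],c["cy"]]
def onplane(n,uv,z):
    c=C[n];d=(np.array(uv,float)-[c["cx"],c["cy"]])/[c["fx"],c["fy"]];s=d.copy()
    for _ in range(20): s=d/(1+c["k1"]*(s@s))
    r=c["cam_to_world"][:3,:3]@[*s,1];o=c["cam_to_world"][:3,3]
    return (o+r*(z-o[2])/r[2])[:2]
def circ(x,y,z,r):
    a=np.linspace(0,2*np.pi,73);return np.c_[x+r*np.cos(a),y+r*np.sin(a),z+0*a]
def crop(img,x0,y0,x1,y1,k): return cv2.resize(img[y0:y1,x0:x1],None,fx=k,fy=k,interpolation=cv2.INTER_CUBIC)
def draw(im,n,circs,x0,y0,k,col=(0,0,255)):
    for c in circs:
        p=((proj(n,circ(*c))-[x0,y0]+.5)*k-.5)
        cv2.polylines(im,[np.round(p*8).astype(int)],True,col,1,cv2.LINE_AA,3)
E
python3 - <<'E'
from h import *
P={"pot":((264,141),(230,220),.078),"A":((280,181),(274,225),.05),"B":((295,204),(307,223),.05),"C":((325,184),(297,188),.05),
"small":((358,230),(353,188),.039),"large":((374,264),(388,190),.039),"mid":((393,300),(421,197),.039)}
for k,(s,t,z) in P.items():
    a,b=onplane("scene",s,z),onplane("top",t,z);print(k,a.round(4),b.round(4),np.hypot(*b).round(3))
T=cv2.imread("pics/top0.png");S=cv2.imread("pics/scene0.png")
a=crop(T,210,175,330,245,5);b=crop(S,240,130,360,225,5) 
c=crop(T,330,165,445,225,5);d=crop(S,325,205,430,340,4)
cv2.imwrite("pics/c1.png",np.vstack([a,crop(T,330,168,450,218,5)]))
cv2.imwrite("pics/c2.png",np.hstack([crop(S,245,133,345,223,4),crop(S,328,205,428,340,4)[:360]]) if 0 else np.hstack([np.vstack([crop(S,245,133,345,223,4),np.zeros((180,400,3),np.uint8)]),crop(S,328,205,428,340,4)]))
E
```

```text
pot [0.4599 0.2261] [0.4627 0.2179] 0.511
A [0.44   0.1043] [0.4441 0.1077] 0.457
B [0.4353 0.0208] [0.4417 0.02  ] 0.442
C [0.5303 0.0399] [0.5396 0.0391] 0.541
small [ 0.5254 -0.1113] [ 0.5287 -0.1132] 0.541
large [ 0.503  -0.2044] [ 0.5145 -0.2084] 0.555
mid [ 0.4855 -0.2942] [ 0.4868 -0.2964] 0.57
```

View pics/c1.png

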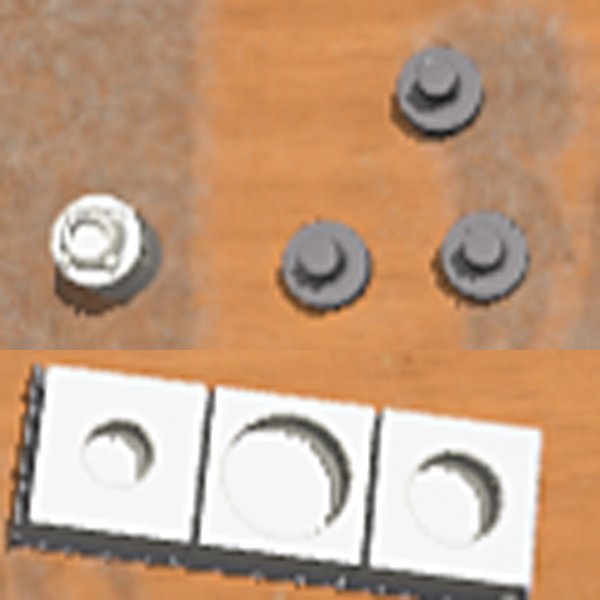

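View pics/c2.png

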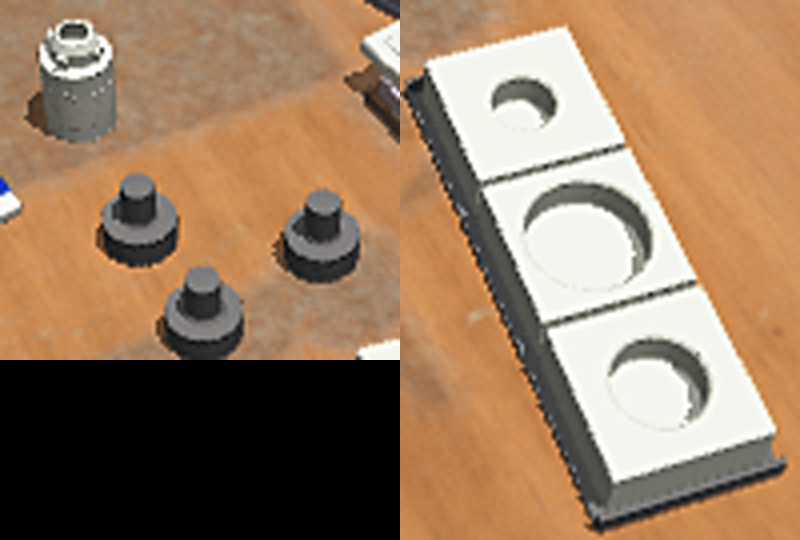

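Run:
```python
from h import *
for k,n,uv,z in [("Ccap","top",(297.2,192.2),.022),("Cknob","top",(297,189.8),.05),("Ccap","scene",(324.9,191.6),.022),("Cknob","scene",(325.4,182.4),.05),
("pot","top",(229,222.6),.06),("pot","scene",(263.9,147),.06),("neck","top",(227.2,221.8),.078),("neck","scene",(263.4,140.6),.078),
("mid","top",(420.4,197.4),.039),("mid","scene",(392.5,300.75),.039)]: print(k,n,onplane(n,uv,z).round(4))
lid=(.5335,.039);pot=(.4605,.223);mid=(.486,-.296)
def cs(): 
    return [(*lid,.022,.024),(*lid,.05,.011),(*lid,0,.024),(*pot,.06,.024),(*pot,.078,.0125),(*pot,0,.024)],[(*mid,.039,.0275),(*mid,.015,.0255)]
T=cv2.imread("pics/top0.png");S=cv2.imread("pics/scene0.png")
out=[]
tiles=[("top",T,215,200,245,240),("top",T,282,175,312,205),("top",T,400,180,440,215),("scene",S,245,130,285,175),("scene",S,305,172,345,207),("scene",S,370,280,415,325)]
for n,I,x0,y0,x1,y1 in tiles:
    im=crop(I,x0,y0,x1,y1,6);o=im
    a,b=cs();draw(im,n,a+b,x0,y0,6)
    o=np.zeros((290,266,3),np.uint8);h=im[:290,:266];o[:h.shape[0],:h.shape[1]]=h;out.append(o)
cv2.imwrite("pics/ov1.png",np.vstack([np.hstack(out[:3]),np.hstack(out[3:])]))
```

```text
Ccap top [0.5348 0.0406]
Cknob top [0.5346 0.0395]
Ccap scene [0.5309 0.0398]
Cknob scene [0.534 0.044]
pot top [0.4593 0.2249]
pot scene [0.4572 0.2242]
neck top [0.4586 0.2254]
neck scene [0.4593 0.2283]
mid top [ 0.4859 -0.2946]
mid scene [ 0.4836 -0.295 ]
```

View pics/ov1.png

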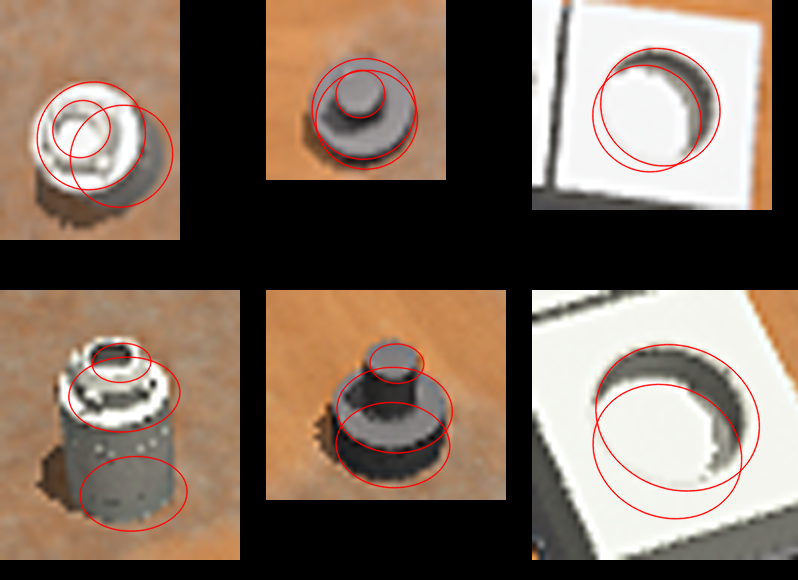

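The crops show C is the farthest lid: its base distance is 0.54 m, against 0.46 m for A and 0.44 m for B. The overlay circles sit within 1–2 px, so I correct the estimates slightly:
- **Pot:** (.4585, .2255)
- **Lid:** (.534, .0405)
- **Mid well:** (.485, -.2945)

Next I turn the tool square to the world axes and go above the pot.

Request:
send_rows(motion=[{"gripper":85,"travel":[0,0,0],"rotation":[0,0,-5.67]},{"gripper":85,"travel":[0,0,0],"rotation":[0,0,-5.67]},{"gripper":85,"travel":[0,0,0],"rotation":[0,0,-5.67]},{"gripper":85,"travel":[-20,-28,6],"rotation":[0,0,0]},{"gripper":85,"travel":[-20,-28,6],"rotation":[0,0,0]},{"gripper":85,"travel":[-20,-28,6],"rotation":[0,0,0]},{"gripper":85,"travel":[-20,-28,6],"rotation":[0,0,0]},{"gripper":85,"travel":[-20,-28,6],"rotation":[0,0,0]},{"gripper":85,"travel":[-20,-28,6],"rotation":[0,0,0]},{"gripper":85,"travel":[-20,-28,6],"rotation":[0,0,0]},{"gripper":85,"travel":[-20,-28,6],"rotation":[0,0,0]},{"gripper":85,"travel":[-20,-28,6],"rotation":[0,0,0]}], newtons=40)

```text
t: 1.1
tcp_pos: [0.3632, 0.3441, 0.1769]
tool_rot: [-0.0, 1.0, -0.0, -0.0]
force: [0.5, -0.4, 0.1]
finger_gap: 0.996
```

Request:
send_rows(motion=[{"gripper":85,"travel":[-19.2,-23.9,7.2],"rotation":[0,0,0]},{"gripper":85,"travel":[-19.2,-23.9,7.2],"rotation":[0,0,0]},{"gripper":85,"travel":[-19.2,-23.9,7.2],"rotation":[0,0,0]},{"gripper":85,"travel":[-19.2,-23.9,7.2],"rotation":[0,0,0]},{"gripper":85,"travel":[-19.2,-23.9,7.2],"rotation":[0,0,0]},{"gripper":85,"travel":[0,0,0],"rotation":[0,0,0]},{"gripper":85,"travel":[0,0,0],"rotation":[0,0,0]},{"gripper":85,"travel":[0,0,0],"rotation":[0,0,0]}])

```text
t: 1.77
tcp_pos: [0.4581, 0.2262, 0.141]
tool_rot: [0.0, 1.0, -0.0, -0.001]
force: [-0.2, 0.7, -0.5]
finger_gap: 0.994
```

Request:
send_rows(motion=[{"gripper":85,"travel":[0,0,25],"rotation":[0,0,0]},{"gripper":85,"travel":[0,0,25],"rotation":[0,0,0]},{"gripper":85,"travel":[0,0,25],"rotation":[0,0,0]},{"gripper":85,"travel":[0,0,25],"rotation":[0,0,0]},{"gripper":85,"travel":[0,0,15],"rotation":[0,0,0]},{"gripper":85,"travel":[0,0,0],"rotation":[0,0,0]},{"gripper":85,"travel":[0,0,0],"rotation":[0,0,0]}])

```text
t: 2.35
tcp_pos: [0.4575, 0.2271, 0.026]
tool_rot: [-0.001, 1.0, -0.0, -0.001]
force: [0.5, 0.1, 0.9]
finger_gap: 0.996
```

Request:
send_rows(motion=[{"gripper":40,"travel":[0,0,0],"rotation":[0,0,0]},{"gripper":40,"travel":[0,0,0],"rotation":[0,0,0]},{"gripper":40,"travel":[0,0,0],"rotation":[0,0,0]},{"gripper":40,"travel":[0,0,0],"rotation":[0,0,0]},{"gripper":40,"travel":[0,0,0],"rotation":[0,0,0]},{"gripper":40,"travel":[0,0,0],"rotation":[0,0,0]},{"gripper":40,"travel":[0,0,0],"rotation":[0,0,0]},{"gripper":40,"travel":[0,0,0],"rotation":[0,0,0]}], newtons=40)

```text
t: 3.02
tcp_pos: [0.4596, 0.2265, 0.0277]
tool_rot: [-0.0, 1.0, 0.0, 0.001]
force: [-1.5, 1.6, 7.0]
finger_gap: 0.547
```

Request:
send_rows(motion=[{"gripper":40,"travel":[0,0,-10],"rotation":[0,0,0]},{"gripper":40,"travel":[0,0,-25],"rotation":[0,0,0]},{"gripper":40,"travel":[0,0,-25],"rotation":[0,0,0]},{"gripper":40,"travel":[0,0,-25],"rotation":[0,0,0]},{"gripper":40,"travel":[0,0,-20],"rotation":[0,0,0]},{"gripper":40,"travel":[0,-15,-5],"rotation":[0,0,0]},{"gripper":40,"travel":[-2,-30,0],"rotation":[0,0,0]},{"gripper":40,"travel":[-2,-35,0],"rotation":[0,0,0]},{"gripper":40,"travel":[-2,-35,0],"rotation":[0,0,0]},{"gripper":40,"travel":[-2,-35,0],"rotation":[0,0,0]},{"gripper":40,"travel":[-2,-35,0],"rotation":[0,0,0]},{"gripper":40,"travel":[-2,-35,0],"rotation":[0,0,0]}])

```text
t: 4.02
tcp_pos: [0.4704, 0.0046, 0.1371]
tool_rot: [-0.0, 1.0, -0.0, 0.0]
force: [0.5, -0.2, -1.2]
finger_gap: 0.552
```

Request:
send_rows(motion=[{"gripper":40,"travel":[-2,-35,0],"rotation":[0,0,0]},{"gripper":40,"travel":[-2,-35,0],"rotation":[0,0,0]},{"gripper":40,"travel":[-2,-35,0],"rotation":[0,0,0]},{"gripper":40,"travel":[-2,-35,0],"rotation":[0,0,0]},{"gripper":40,"travel":[-2,-35,0],"rotation":[0,0,0]},{"gripper":40,"travel":[-2,-35,0],"rotation":[0,0,0]},{"gripper":40,"travel":[-2,-35,0],"rotation":[0,0,0]},{"gripper":40,"travel":[-1,-25,0],"rotation":[0,0,0]},{"gripper":40,"travel":[0,-10,0],"rotation":[0,0,0]},{"gripper":40,"travel":[0,0,0],"rotation":[0,0,0]},{"gripper":40,"travel":[0,0,0],"rotation":[0,0,0]}])

```text
t: 4.93
tcp_pos: [0.485, -0.2728, 0.1364]
tool_rot: [0.0, 1.0, 0.001, -0.001]
force: [-0.6, 0.3, -1.8]
finger_gap: 0.546
```

Request:
send_rows(motion=[{"gripper":40,"travel":[0,-12,10],"rotation":[0,0,0]},{"gripper":40,"travel":[0,-10,20],"rotation":[0,0,0]},{"gripper":40,"travel":[0,0,20],"rotation":[0,0,0]},{"gripper":40,"travel":[0,0,8],"rotation":[0,0,0]},{"gripper":40,"travel":[0,0,0],"rotation":[0,0,0]},{"gripper":40,"travel":[0,0,0],"rotation":[0,0,0]},{"gripper":40,"travel":[0,0,0],"rotation":[0,0,0]}])

```text
t: 5.52
tcp_pos: [0.4863, -0.2954, 0.0789]
tool_rot: [-0.001, 1.0, -0.0, 0.0]
force: [-0.3, 0.5, -1.9]
finger_gap: 0.55
```

Run:
```python
from h import *
s=manip.sense();t=s["tcp_pos"];print(t,s["force"])
b=t[2]-.0265
x,y=t[:2];out=[]
for n,(x0,y0,x1,y1),k in (("scene",(345,235,425,325),6),("top",(395,165,450,220),6)):
    I=manip.snapshot(n)[:,:,::-1].copy();cv2.imwrite(f"pics/r_{n}1.png",I)
    im=crop(I,x0,y0,x1,y1,k)
    draw(im,n,[(x,y,b,.024),(x,y,b+.06,.024),(x,y,b+.078,.0125)],x0,y0,k)
    draw(im,n,[(.485,-.2945,.039,.0275)],x0,y0,k,(0,200,0))
    o=np.zeros((540,im.shape[1],3),np.uint8);o[:im.shape[0]]=im;out.append(o)
cv2.imwrite("pics/ov2.png",np.hstack(out)[:,:800])
```

```text
[ 0.48625336 -0.29537041  0.07885209] [-0.31783742  0.45071033 -1.90065243]
```

View pics/ov2.png

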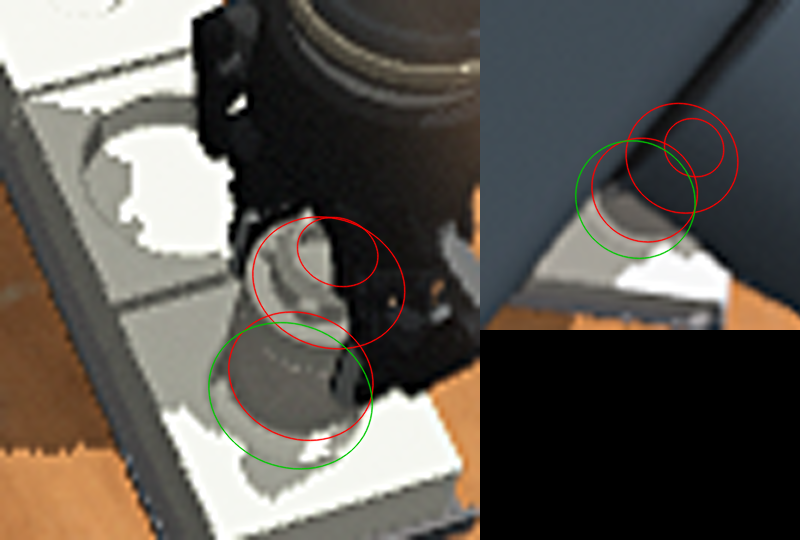

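The scene crop shows the pot (shoulder centre about (297,280)) held over the mid well (green ring about (290,395)). By the overlay it is about 1 mm too far in +x. I shift it and lower in steps while watching the force.

Request:
send_rows(motion=[{"gripper":40,"travel":[1.0,0.7,5],"rotation":[0,0,0]},{"gripper":40,"travel":[0,0,5],"rotation":[0,0,0]},{"gripper":40,"travel":[0,0,4],"rotation":[0,0,0]},{"gripper":40,"travel":[0,0,2],"rotation":[0,0,0]},{"gripper":40,"travel":[0,0,2],"rotation":[0,0,0]},{"gripper":40,"travel":[0,0,0],"rotation":[0,0,0]}])

```text
t: 6.12
tcp_pos: [0.4848, -0.2951, 0.0598]
tool_rot: [0.0, 1.0, 0.0, -0.0]
force: [1.0, 0.1, -1.4]
finger_gap: 0.549
```

Request:
send_rows(motion=[{"gripper":40,"travel":[0,0,2],"rotation":[0,0,0]},{"gripper":40,"travel":[0,0,2],"rotation":[0,0,0]},{"gripper":40,"travel":[0,0,0],"rotation":[0,0,0]},{"gripper":40,"travel":[0,0,0],"rotation":[0,0,0]}])

```text
t: 6.45
tcp_pos: [0.4849, -0.2951, 0.0562]
tool_rot: [0.0, 1.0, 0.0, 0.0]
force: [2.1, 0.8, -2.1]
finger_gap: 0.548
```

Request:
send_rows(motion=[{"gripper":40,"travel":[-0.4,0,3],"rotation":[0,0,0]},{"gripper":40,"travel":[0,0,3],"rotation":[0,0,0]},{"gripper":40,"travel":[0,0,3],"rotation":[0,0,0]},{"gripper":40,"travel":[0,0,2],"rotation":[0,0,0]},{"gripper":40,"travel":[0,0,0],"rotation":[0,0,0]},{"gripper":40,"travel":[0,0,0],"rotation":[0,0,0]}])

```text
t: 6.95
tcp_pos: [0.4851, -0.295, 0.045]
tool_rot: [-0.0, 1.0, 0.0, -0.0]
force: [-0.0, 0.3, -1.6]
finger_gap: 0.545
```

Request:
send_rows(motion=[{"gripper":40,"travel":[0,0,1],"rotation":[0,0,0]},{"gripper":40,"travel":[0,0,1],"rotation":[0,0,0]},{"gripper":40,"travel":[0,0,0],"rotation":[0,0,0]},{"gripper":40,"travel":[0,0,0],"rotation":[0,0,0]}])

```text
t: 7.28
tcp_pos: [0.4852, -0.2951, 0.0433]
tool_rot: [-0.0, 1.0, 0.0, -0.0]
force: [0.1, 0.1, -0.7]
finger_gap: 0.547
```

Request:
send_rows(motion=[{"gripper":40,"travel":[0,0,0.7],"rotation":[0,0,0]},{"gripper":40,"travel":[0,0,0.7],"rotation":[0,0,0]},{"gripper":40,"travel":[0,0,0],"rotation":[0,0,0]},{"gripper":40,"travel":[0,0,0],"rotation":[0,0,0]}])

```text
t: 7.62
tcp_pos: [0.4853, -0.2952, 0.0428]
tool_rot: [-0.0, 1.0, -0.0, 0.0]
force: [-0.4, 0.7, 5.3]
finger_gap: 0.551
```

```bash
python3 -c "
from station import manip
s=manip.sense();print(s['tcp_pos'],s['force'],s['ft_torque'])"
```

```text
[ 0.4852688  -0.29519131  0.04277289] [-0.40354158  0.66520818  5.27374158] [ 0.15635241  0.2013854  -0.0537925 ]
```

The pot bottomed at TCP z 42.8 mm, as expected for home, with 5 N of contact. Releasing and lifting.

Request:
send_rows(motion=[{"gripper":85,"travel":[0,0,0],"rotation":[0,0,0]},{"gripper":85,"travel":[0,0,0],"rotation":[0,0,0]},{"gripper":85,"travel":[0,0,0],"rotation":[0,0,0]},{"gripper":85,"travel":[0,0,0],"rotation":[0,0,0]},{"gripper":85,"travel":[0,0,0],"rotation":[0,0,0]},{"gripper":85,"travel":[0,0,-20],"rotation":[0,0,0]},{"gripper":85,"travel":[0,0,-30],"rotation":[0,0,0]},{"gripper":85,"travel":[0,0,-35],"rotation":[0,0,0]},{"gripper":85,"travel":[-4,30,-10],"rotation":[0,0,0]},{"gripper":85,"travel":[-5,35,0],"rotation":[0,0,0]},{"gripper":85,"travel":[-5,35,0],"rotation":[0,0,0]},{"gripper":85,"travel":[-5,35,0],"rotation":[0,0,0]}])

```text
t: 8.62
tcp_pos: [0.5043, -0.1591, 0.1374]
tool_rot: [0.001, 1.0, -0.0, 0.0]
force: [-0.1, 0.2, -1.1]
finger_gap: 0.994
```

Request:
send_rows(motion=[{"gripper":85,"travel":[-5,35,0],"rotation":[0,0,0]},{"gripper":85,"travel":[-5,35,0],"rotation":[0,0,0]},{"gripper":85,"travel":[-5,35,0],"rotation":[0,0,0]},{"gripper":85,"travel":[-5,35,0],"rotation":[0,0,0]},{"gripper":85,"travel":[-5,35,0],"rotation":[0,0,0]},{"gripper":85,"travel":[-5,25,0],"rotation":[0,0,0]},{"gripper":85,"travel":[0,0,0],"rotation":[0,0,0]},{"gripper":85,"travel":[0,0,0],"rotation":[0,0,0]},{"gripper":85,"travel":[0,0,0],"rotation":[0,0,0]}])

```text
t: 9.37
tcp_pos: [0.5341, 0.0396, 0.1368]
tool_rot: [-0.0, 1.0, -0.0, -0.0]
force: [-0.0, 0.1, -0.2]
finger_gap: 0.994
```

Run:
```python
from h import *
out=[]
for n,(x0,y0,x1,y1),k in (("scene",(360,260,420,330),6),("top",(390,160,450,220),6)):
    I=manip.snapshot(n)[:,:,::-1].copy();cv2.imwrite(f"pics/r_{n}2.png",I)
    for ov in (0,1):
        im=crop(I,x0,y0,x1,y1,k)
        if ov:
            x,y=.4853,-.2951
            draw(im,n,[(x,y,.075,.024),(x,y,.093,.0125)],x0,y0,k)
        out.append(im[:300,:360])
cv2.imwrite("pics/ov3.png",np.vstack([np.hstack(out[:2]),np.hstack(out[2:])]))
```

```text
(no output)
```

View pics/ov3.png

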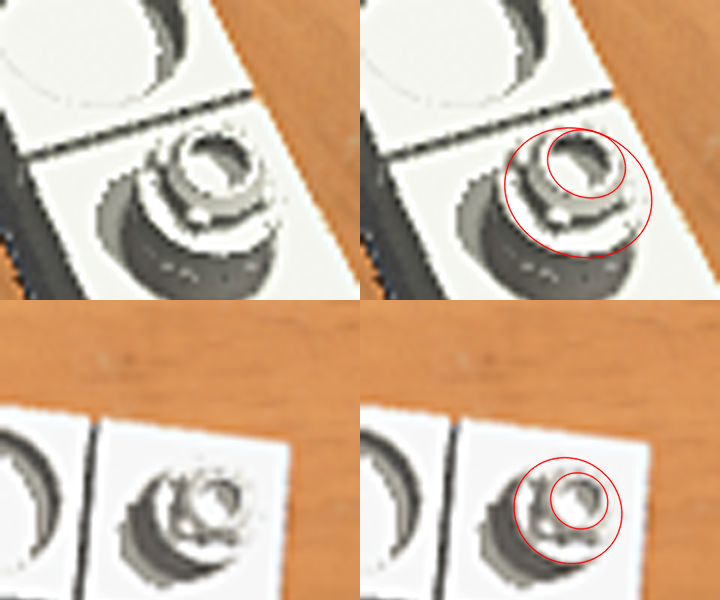

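The picture shows the pot upright in the mid well: neck hole at about (215,158) in the scene crop, no tilt. Now the lid.

Request:
send_rows(motion=[{"gripper":85,"travel":[0,0.7,25],"rotation":[0,0,0]},{"gripper":85,"travel":[0,0,25],"rotation":[0,0,0]},{"gripper":85,"travel":[0,0,25],"rotation":[0,0,0]},{"gripper":85,"travel":[0,0,25],"rotation":[0,0,0]},{"gripper":85,"travel":[0,0,11],"rotation":[0,0,0]},{"gripper":85,"travel":[0,0,0],"rotation":[0,0,0]},{"gripper":85,"travel":[0,0,0],"rotation":[0,0,0]}])

```text
t: 10.05
tcp_pos: [0.5341, 0.0398, 0.0258]
tool_rot: [0.001, 1.0, 0.0, -0.0]
force: [0.6, 0.3, 0.1]
finger_gap: 0.995
```

Request:
send_rows(motion=[{"gripper":10,"travel":[0,0,0],"rotation":[0,0,0]},{"gripper":10,"travel":[0,0,0],"rotation":[0,0,0]},{"gripper":10,"travel":[0,0,0],"rotation":[0,0,0]},{"gripper":10,"travel":[0,0,0],"rotation":[0,0,0]},{"gripper":10,"travel":[0,0,0],"rotation":[0,0,0]},{"gripper":10,"travel":[0,0,0],"rotation":[0,0,0]},{"gripper":10,"travel":[0,0,0],"rotation":[0,0,0]},{"gripper":10,"travel":[0,0,0],"rotation":[0,0,0]},{"gripper":10,"travel":[0,0,0],"rotation":[0,0,0]},{"gripper":10,"travel":[0,0,0],"rotation":[0,0,0]}], newtons=80)

```text
t: 10.88
tcp_pos: [0.5346, 0.0406, 0.0268]
tool_rot: [-0.0, 1.0, -0.0, 0.001]
force: [-0.9, -0.4, 5.0]
finger_gap: 0.231
```

Request:
send_rows(motion=[{"gripper":10,"travel":[0,0,-10],"rotation":[0,0,0]},{"gripper":10,"travel":[0,0,-25],"rotation":[0,0,0]},{"gripper":10,"travel":[0,0,-30],"rotation":[0,0,0]},{"gripper":10,"travel":[0,0,-30],"rotation":[0,0,0]},{"gripper":10,"travel":[0,0,-20],"rotation":[0,0,0]},{"gripper":10,"travel":[3,-20,0],"rotation":[0,0,0]},{"gripper":10,"travel":[5,-35,0],"rotation":[0,0,0]},{"gripper":10,"travel":[5,-35,0],"rotation":[0,0,0]},{"gripper":10,"travel":[5,-35,0],"rotation":[0,0,0]},{"gripper":10,"travel":[5,-35,0],"rotation":[0,0,0]},{"gripper":10,"travel":[5,-35,0],"rotation":[0,0,0]},{"gripper":10,"travel":[5,-35,0],"rotation":[0,0,0]}])

```text
t: 11.88
tcp_pos: [0.5005, -0.1908, 0.1415]
tool_rot: [-0.0, 1.0, 0.0, -0.0]
force: [1.4, -0.8, -0.9]
finger_gap: 0.226
```

Request:
send_rows(motion=[{"gripper":10,"travel":[5,-35,0],"rotation":[0,0,0]},{"gripper":10,"travel":[5,-35,0],"rotation":[0,0,0]},{"gripper":10,"travel":[4,-25,0],"rotation":[0,0,0]},{"gripper":10,"travel":[2,-10,0],"rotation":[0,0,0]},{"gripper":10,"travel":[0,0,0],"rotation":[0,0,0]},{"gripper":10,"travel":[0,0,0],"rotation":[0,0,0]},{"gripper":10,"travel":[0,0,0],"rotation":[0,0,0]}])

```text
t: 12.47
tcp_pos: [0.4849, -0.2923, 0.1408]
tool_rot: [-0.001, 1.0, 0.001, -0.001]
force: [-0.7, 0.9, -1.2]
finger_gap: 0.231
```

Run:
```python
from h import *
s=manip.sense();t=s["tcp_pos"];print(t,s["force"],s["tool_rot"])
x0,y0,x1,y1=345,235,425,325
b=t[2]-.0265;x,y=t[:2];out=[]
I=manip.snapshot("scene")[:,:,::-1].copy()
for ov in(0,1):
    im=crop(I,x0,y0,x1,y1,5)
    if ov:
        draw(im,"scene",[(x,y,b,.024),(x,y,b+.022,.024)],x0,y0,5);draw(im,"scene",[(.4848,-.2948,.075,.024)],x0,y0,5,(0,200,0))
    out.append(im)
cv2.imwrite("pics/ov4.png",np.hstack(out))
```

```text
[ 0.48487623 -0.2922857   0.1408206 ] [-0.67452615  0.88463633 -1.17407034] [-6.14106596e-04  9.99999231e-01  9.01189360e-04 -5.90625501e-04]
```

View pics/ov4.png

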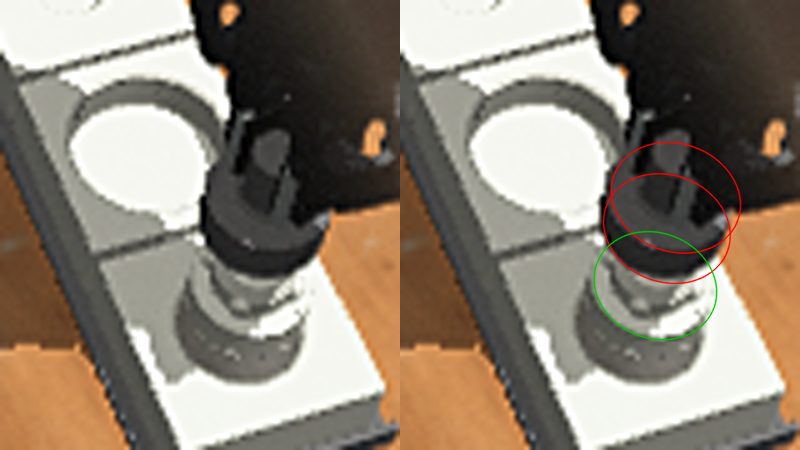

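The scene crop shows the lid held level, cap centre at about (265,215), over the neck. Lid and pot are offset from their overlays by the same amount (a camera bias), so I align the TCP to (.4848, -.2948) and lower.

Request:
send_rows(motion=[{"gripper":10,"travel":[0,-2.5,6],"rotation":[0,0,0]},{"gripper":10,"travel":[0,0,7],"rotation":[0,0,0]},{"gripper":10,"travel":[0,0,6],"rotation":[0,0,0]},{"gripper":10,"travel":[0,0,3],"rotation":[0,0,0]},{"gripper":10,"travel":[0,0,0],"rotation":[0,0,0]},{"gripper":10,"travel":[0,0,0],"rotation":[0,0,0]}])

```text
t: 13.02
tcp_pos: [0.4851, -0.2966, 0.1183]
tool_rot: [-0.0, 1.0, 0.0, -0.0]
force: [-0.5, -0.8, -0.3]
finger_gap: 0.233
```

Request:
send_rows(motion=[{"gripper":10,"travel":[0,0,1],"rotation":[0,0,0]},{"gripper":10,"travel":[0,0,1],"rotation":[0,0,0]},{"gripper":10,"travel":[0,0,1],"rotation":[0,0,0]},{"gripper":10,"travel":[0,0,0],"rotation":[0,0,0]},{"gripper":10,"travel":[0,0,0],"rotation":[0,0,0]}], newtons=110)

```text
t: 13.43
tcp_pos: [0.4852, -0.297, 0.116]
tool_rot: [0.0, 1.0, -0.0, 0.0]
force: [0.2, -0.8, -0.3]
finger_gap: 0.219
```

Request:
send_rows(motion=[{"gripper":10,"travel":[0,1.0,0],"rotation":[0,0,0]},{"gripper":10,"travel":[0,0.9,1],"rotation":[0,0,0]},{"gripper":10,"travel":[0,0,1],"rotation":[0,0,0]},{"gripper":10,"travel":[0,0,0],"rotation":[0,0,0]},{"gripper":10,"travel":[0,0,0],"rotation":[0,0,0]}])

```text
t: 13.85
tcp_pos: [0.4852, -0.2949, 0.1138]
tool_rot: [-0.0, 1.0, 0.0, -0.0]
force: [0.1, 0.1, -1.3]
finger_gap: 0.217
```

Request:
send_rows(motion=[{"gripper":10,"travel":[0,0,0.7],"rotation":[0,0,0]},{"gripper":10,"travel":[0,0,0.7],"rotation":[0,0,0]},{"gripper":10,"travel":[0,0,0],"rotation":[0,0,0]},{"gripper":10,"travel":[0,0,0],"rotation":[0,0,0]}])

```text
t: 14.18
tcp_pos: [0.4853, -0.2951, 0.1127]
tool_rot: [-0.0, 1.0, -0.0, 0.0]
force: [0.7, -0.6, 1.3]
finger_gap: 0.221
```

Contact starts at about the expected height (113 mm). Now pressing in small steps.

Request:
send_rows(motion=[{"gripper":10,"travel":[0,0,0.7],"rotation":[0,0,0]},{"gripper":10,"travel":[0,0,0.7],"rotation":[0,0,0]},{"gripper":10,"travel":[0,0,0],"rotation":[0,0,0]},{"gripper":10,"travel":[0,0,0],"rotation":[0,0,0]}])

```text
t: 14.52
tcp_pos: [0.4855, -0.2952, 0.1121]
tool_rot: [-0.0, 1.0, -0.0, 0.0]
force: [-0.4, 1.3, 7.1]
finger_gap: 0.218
```

Request:
send_rows(motion=[{"gripper":10,"travel":[0,0,0.7],"rotation":[0,0,0]},{"gripper":10,"travel":[0,0,0.7],"rotation":[0,0,0]},{"gripper":10,"travel":[0,0,0],"rotation":[0,0,0]},{"gripper":10,"travel":[0,0,0],"rotation":[0,0,0]}])

```text
t: 14.85
tcp_pos: [0.4857, -0.2953, 0.1117]
tool_rot: [-0.0, 1.0, -0.001, 0.001]
force: [-2.2, 1.5, 12.2]
finger_gap: 0.222
```

Request:
send_rows(motion=[{"gripper":10,"travel":[0,0,0.7],"rotation":[0,0,0]},{"gripper":10,"travel":[0,0,0.7],"rotation":[0,0,0]},{"gripper":10,"travel":[0,0,0],"rotation":[0,0,0]},{"gripper":10,"travel":[0,0,0],"rotation":[0,0,0]}])

```text
t: 15.18
tcp_pos: [0.4859, -0.2955, 0.1105]
tool_rot: [-0.0, 1.0, -0.001, 0.001]
force: [-2.1, 1.1, 11.3]
finger_gap: 0.214
```

Request:
send_rows(motion=[{"gripper":10,"travel":[0,0,0.7],"rotation":[0,0,0]},{"gripper":10,"travel":[0,0,0.7],"rotation":[0,0,0]},{"gripper":10,"travel":[0,0,0],"rotation":[0,0,0]},{"gripper":10,"travel":[0,0,0],"rotation":[0,0,0]}])

```text
t: 15.52
tcp_pos: [0.4853, -0.2952, 0.1071]
tool_rot: [-0.0, 1.0, -0.0, 0.0]
force: [0.7, -0.0, 0.3]
finger_gap: 0.22
```

Request:
send_rows(motion=[{"gripper":10,"travel":[0,0,0.7],"rotation":[0,0,0]},{"gripper":10,"travel":[0,0,0.7],"rotation":[0,0,0]},{"gripper":10,"travel":[0,0,0],"rotation":[0,0,0]},{"gripper":10,"travel":[0,0,0],"rotation":[0,0,0]}])

```text
t: 15.85
tcp_pos: [0.4849, -0.2947, 0.1048]
tool_rot: [-0.0, 1.0, 0.001, -0.001]
force: [-0.1, -0.5, -1.8]
finger_gap: 0.221
```

Request:
send_rows(motion=[{"gripper":10,"travel":[0,0,0.7],"rotation":[0,0,0]},{"gripper":10,"travel":[0,0,0.7],"rotation":[0,0,0]},{"gripper":10,"travel":[0,0,0],"rotation":[0,0,0]},{"gripper":10,"travel":[0,0,0],"rotation":[0,0,0]}])

```text
t: 16.18
tcp_pos: [0.4852, -0.295, 0.104]
tool_rot: [-0.0, 1.0, 0.0, -0.0]
force: [-0.0, -0.2, -1.5]
finger_gap: 0.219
```

It snapped past the noses. Continuing down to the shoulder.

Request:
send_rows(motion=[{"gripper":10,"travel":[0,0,0.7],"rotation":[0,0,0]},{"gripper":10,"travel":[0,0,0.7],"rotation":[0,0,0]},{"gripper":10,"travel":[0,0,0],"rotation":[0,0,0]},{"gripper":10,"travel":[0,0,0],"rotation":[0,0,0]}])

```text
t: 16.52
tcp_pos: [0.4853, -0.295, 0.1028]
tool_rot: [-0.0, 1.0, -0.0, 0.0]
force: [0.4, 0.4, -1.1]
finger_gap: 0.221
```

Request:
send_rows(motion=[{"gripper":10,"travel":[0,0,0.7],"rotation":[0,0,0]},{"gripper":10,"travel":[0,0,0.7],"rotation":[0,0,0]},{"gripper":10,"travel":[0,0,0],"rotation":[0,0,0]},{"gripper":10,"travel":[0,0,0],"rotation":[0,0,0]}])

```text
t: 16.85
tcp_pos: [0.4857, -0.2949, 0.102]
tool_rot: [0.0, 1.0, -0.0, 0.001]
force: [0.6, 2.2, 4.9]
finger_gap: 0.218
```

Request:
send_rows(motion=[{"gripper":10,"travel":[0,0,0.6],"rotation":[0,0,0]},{"gripper":10,"travel":[0,0,0.6],"rotation":[0,0,0]},{"gripper":10,"travel":[0,0,0],"rotation":[0,0,0]},{"gripper":10,"travel":[0,0,0],"rotation":[0,0,0]}])

```text
t: 17.18
tcp_pos: [0.4858, -0.2949, 0.1019]
tool_rot: [0.0, 1.0, -0.0, 0.001]
force: [-0.9, 3.2, 12.3]
finger_gap: 0.218
```

Request:
send_rows(motion=[{"gripper":10,"travel":[0,0,-0.4],"rotation":[0,0,0]},{"gripper":10,"travel":[0,0,0],"rotation":[0,0,0]},{"gripper":10,"travel":[0,0,0],"rotation":[0,0,0]},{"gripper":10,"travel":[0,0,0],"rotation":[0,0,0]},{"gripper":10,"travel":[0,0,0],"rotation":[0,0,0]},{"gripper":10,"travel":[0,0,0],"rotation":[0,0,0]},{"gripper":10,"travel":[0,0,0],"rotation":[0,0,0]},{"gripper":10,"travel":[0,0,0],"rotation":[0,0,0]}])

```text
t: 17.85
tcp_pos: [0.4858, -0.295, 0.1019]
tool_rot: [0.0, 1.0, -0.0, 0.001]
force: [1.2, 3.6, 10.4]
finger_gap: 0.219
```

Run:
```python
from h import *
f=[]
for i in range(6):
    I=manip.snapshot("scene")[:,:,::-1];s=manip.sense();f.append(s["force"])
print(np.round(f,1),s["tcp_pos"],s["t"])
cv2.imwrite("pics/end.png",np.hstack([crop(I,345,235,425,325,5),crop(I,225,160,345,295,3)[:450] if 0 else cv2.resize(I[120:320,220:400],(400,450))]))
```

```text
[[ 0.4  3.3  9.9]
 [ 0.7  3.6  9.3]
 [-0.5  2.4  8.4]
 [ 0.7  2.9 10.3]
 [-0.5  2.5 10.4]
 [-0.   3.5  9.7]] [ 0.48577774 -0.2949559   0.10193459] 18.15
```

View pics/end.png

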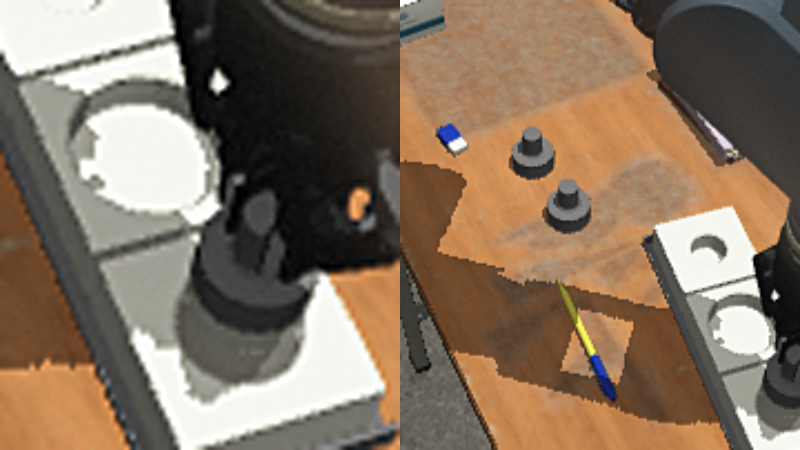

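The final picture shows the lid's edge flush on the body with no neck visible, at about (250,320) in the left crop. The pot is upright in its well, the pen and eraser are where they were, and the two other lids are untouched. The push is steady at about 10 N, so I hand in.

```bash
python3 -c "
from station import manip
print(manip.sign_off())"
```

```text
the job is handed in; nothing more can be done
None
```

The job is done and handed in at about 18 s. The pot stands in its own 51 mm well with its lid snapped on, and the arm is still gripping the knob and pressing down.

- **Pot:** it reached the bottom of the well at the expected height. I let go of it, and a picture showed it upright.
- **Lid:** I took the farthest of the three look-alikes. The push rose to about 12 N at the noses and dropped to about 0 as it snapped. The lid then met a hard stop with its underside within about 1 mm of the shoulder's height.
- **Final push:** the last readings were 8.4 to 10.4 N, around 9.7 N on average, with about 3 N of sideways force remaining.
- **Final picture:** no neck shows between lid and pot, and the pen, eraser and other two lids had not moved.
- **Disagreement:** the two cameras differed by about 2 to 3 mm on position. I used values in between, and the low contact forces while seating the pot and lid supported them.

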